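# Fit the lid on the nut grinder and hold it down to run

### The arm

A 7-joint arm with a two-finger parallel gripper is mounted at the origin on the work surface. World frame = base frame: x ahead of the robot, y to its left, z up, the work surface at z = 0. Lengths are in m, angles in rad, forces in N, time in s.
With the tool pointing down it reaches from about 0.4 to 0.875 m from the base axis. Payload 19.3 kg.
Tool frame: the origin (TCP) lies at the very end of the fingers, on their centre line; the grasp point (between the pads) lies 19 mm behind it; z points along the fingers, y is the line along which they close (so a half turn about z gives the same grasp; the last joint's range is limited). The gripper opens to 85 mm and grips with 20 to 120 N. Pads are 22 mm wide; open, the fingers measure 114 mm over their backs; the gripper's body (76 mm by 85 mm) begins 54 mm behind the grasp point. The pads swing forward as they close: fully open they stand 13 mm farther back than shut.
Start: joints at [-1.239, 0.521, -0.036, 1.599, 0.021, 1.021, -0.113], TCP at [0.244, 0.575, 0.231] pointing down, gripper open.
Joint ranges: [-2.91, 2.91], [-0.3, 2.13], [-1.5, 1.42], [0.17, 2.43], [-1.26, 4.41], [0.16, 1.93], [-2.52, 2.52]. Speed limits (rad/s): [1.89, 1.89, 2.39, 2.39, 3.01, 3.01, 3.01].

### API

Orientations are given as [roll, pitch, yaw] about the fixed x, y, z axes, in that order (R = Rz(yaw) Ry(pitch) Rx(roll)).
In Python, from workcell import bot gives the robot as it stands.
- The arm moves only by the shell command python3 -m crank 'ROWS' [FORCE]. ROWS is a JSON object of lists of equal length, an entry for each row: "travel": the shift along the world's x, y, z in cm, a list of three; "turn": the turn, a rotation vector about the world's x, y, z in degrees, a list of three; "gripper": the closure, from 0 (fully open) to 1 (shut). A call has exactly 5 rows; each row is the pose to reach, as a shift and turn from the pose commanded when the call began; what a row does not reach only later rows make up. A row lasts 1/10 s, in which the tool goes at most 50 mm and 8.59 degrees, less where a joint would pass 70% of its speed; a pose out of reach is approached as far as the arm can. A call with a gripper value outside its range is refused whole. The fingers move at their own pace and stop on an object; FORCE is the grip in N (left out, the last holds). Time passes only in rows, so rows that repeat a pose let the fingers close, or fill a call up. It gives the time, the measured TCP pose, the force, the opening and the grip force at its end, in the units of the state.
- bot.observe(): the state, without advancing time (a new reading comes with each control period).
- bot.grab_frame(name): name is "scene" or "top" or "wrist"; returns a dict with "pixels" (420x560x3 uint8, red, green, blue), "fx", "fy", "cx", "cy" (pixels), "extrinsics" (4x4, takes a point from world to camera coordinates). Camera axes: x right, y down, z forward; pixel columns grow to the right and rows downward; lengths in m; the calibration is good to about 2 mm. A picture is of the moment at which its call begins. There is no depth.
- bot.job_done(): hands the job in; it is judged then, once.
The state is a dict: "clock": time; "qpos": joint angles; "qd": joint speeds; "joint_efforts": joint torques, N m; "position": TCP position; "tool_rot": TCP orientation; "force": force on the tool from outside, world axes, zero at the start; "moment": the same for the moment, N m; "grip_width": finger opening in m; "finger_force": force on a finger pad.
Only numpy, scipy, OpenCV 4.12 (cv2) and the standard library are available. Lean on these libraries where they do the work, as an engineer would, in place of code of your own. Each camera call takes 0.05 s, during which the arm holds its last target. There are 200 camera calls.

### The job

Put the lid on the blade grinder, its lug in the notch of the grinder's collar, and press it straight down, firmly but without forcing it, until it is fully home and the sprung safety switch under the lug is right in. The grinder runs only while the lid is held down: keep it down for at least three seconds and finish still holding it down. Leave the grater, the eggs and the courgette where they are.

Things in the scene. Friction and masses are not known exactly. Their poses are not given: they have to be found in the camera images.
- grinder: upright electric blade grinder, fixed to the counter: round steel body 98 mm in diameter with a black top and, in the middle, an open steel cup holding walnuts; overall 130 mm tall without lid. Origin: centre of its underside; z up along its axis, +x towards the notch in its collar
- grinder_seat (a point): on the grinder's axis, 105 mm up: height of the flat ring the lid's rim sits on. Round it a collar (inner radius 42.5 mm, outer 48) rises to 123 mm; inside it the steel cup (outer radius 33 mm, tapering to 30.5 in its top 7 mm) rises to 130 mm. The lid's skirt drops into the ring-shaped gap between cup and collar
- grinder_notch (a point): the one notch in the collar, 18 mm wide, cut right through its wall and down to the seat, where the lid's lug goes. The point: middle of the notch at the collar's top edge, 44.7 mm from the axis along the grinder's +x, 123 mm up
- switch (a joint): safety switch: a grey sprung pin (5 mm radially, 10 mm across) at the foot of the notch. 0 = free, standing 6 mm above the seat; grows as pushed down; 0.006 m = right in, level with the seat. Spring 2.5 N at first, 5 N right in; it lifts the lid when let go. Pushed only at the middle of its cap, the lid needs about 11 N to stay down, for the pin is at one side
- lid: the grinder's loose lid, 95 to 155 g, 80 mm tall, standing on the counter open side down. Origin: centre of its open rim, z up. Smoked round skirt, outer radius 39.5 mm, inner 35.7, from 0 to 36 mm, with a black lug outside along the lid's +x. When home, its origin is at point grinder_seat and its +x points as the grinder's +x
- lid_cap (a point): centre of the top of the lid's black grip cap: a solid round fluted cap 60 mm in diameter, from 36 to 80 mm above the lid's origin, to be held across its sides in any direction
- lid_lug (a point): lower end of the lug on the lid, level with its rim, 43.2 mm from its axis along the lid's +x. The lug is 10 mm wide, 30 mm high from the rim up and reaches out to 48 mm from the axis; it enters the notch and pushes the switch pin
- grater: bystander: steel box grater with black top and foot, 85 by 110 mm, 250 mm tall, standing upright on the counter to the left; origin: centre of its underside
- eggs: bystander: open cardboard tray 105 by 155 mm, 62 mm tall with four white eggs, to the right; origin: centre of its underside
- courgette: bystander: green courgette 200 mm long, 45 mm thick, lying across the chopping board beyond the work; origin: below its middle, on the board (18 mm above the counter)
There are look-alikes about, which are no part of the job. What is shaped like the lid but orange is not meant.

How it is judged:
By the outcome, as a careful person would: the job done as asked, in the order asked, and still so for the second after the job is handed in, while the arm keeps its last pose, push and grip.
It also fails if it takes over 45 s, if anything falls off the work surface, if the arm or the gripper's body presses on something with over 40 N, if the wrist force passes 120 N, or if a joint passes its speed limit or range.

## Working session

There is one attempt and no reset: what is moved stays moved. The work goes in short steps, Python scripts to look and compute and a shell command to move; the robot and the scene stay as the last step left them, time stands still between calls to the robot, and variables do not carry over. Pictures are saved under pics/ and viewed, at most 10 in all, crops included, and the job is handed in when it is done.

```bash
mkdir -p pics; ls; python3 - <<'E'
from workcell import bot
import cv2,numpy as np,pickle
d={}
for n in("scene","top"):
    f=bot.grab_frame(n);d[n]=f
    cv2.imwrite(f"pics/{n}0.png",f["pixels"][:,:,::-1])
    print(n,f["fx"],f["fy"],f["cx"],f["cy"],np.round(f["extrinsics"],3).tolist())
pickle.dump(d,open("d0.pkl","wb"))
s=bot.observe();print({k:np.round(v,3).tolist() for k,v in s.items()})
E
```

```text
pics
scene 424.85162713219796 424.85162713219796 282.50712287480576 206.8518252705929 [[-0.39, 0.921, 0.015, 0.203], [0.653, 0.288, -0.7, -0.274], [-0.649, -0.263, -0.714, 1.741], [0.0, 0.0, 0.0, 1.0]]
top 419.1224914277801 419.1224914277801 280.16586259833247 210.54349920718084 [[-0.012, -1.0, 0.001, 0.02], [-0.993, 0.012, -0.116, 0.565], [0.116, -0.002, -0.993, 1.25], [0.0, 0.0, 0.0, 1.0]]
{'clock': 0.1, 'qpos': [-1.239, 0.522, -0.036, 1.6, 0.021, 1.021, -0.113], 'qd': [0.001, -0.004, 0.001, 0.0, 0.001, 0.001, -0.001], 'joint_efforts': [0.005, -92.847, 1.985, -37.053, 0.018, 0.005, 0.0], 'position': [0.244, 0.575, 0.231], 'tool_rot': [-3.141, 0.0, 2.74], 'force': [-0.438, -0.463, -0.09], 'moment': [0.012, -0.003, -0.007], 'finger_force': 0.0, 'grip_width': 0.085}
```

View pics/scene0.png

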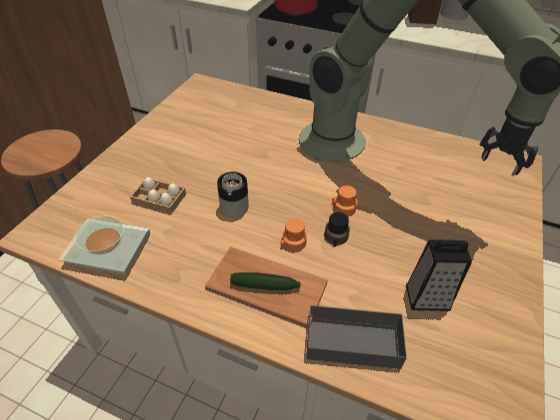

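View pics/top0.png

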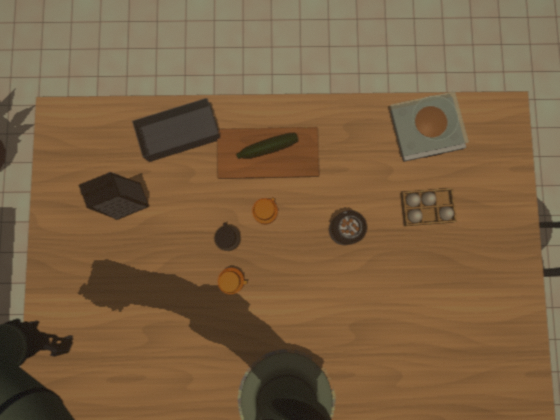

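The top view shows the black lid at (227,238), the grinder at (348,227) and orange decoys at (264,210) and (230,281). In the scene view the lid is at (337,228) and the grinder at (233,190). Next I'll enlarge all four.

```bash
python3 - <<'E'
import pickle,cv2,numpy as np
d=pickle.load(open("d0.pkl","rb"))
def crop(n,u,v,r=24):
    c=d[n]["pixels"][v-r:v+r,u-r:u+r,::-1].astype(float)
    c=np.clip(255*(c/255)**.5,0,255).astype(np.uint8)
    return cv2.resize(c,(288,288),interpolation=cv2.INTER_CUBIC)
a=np.hstack([crop("top",227,238),crop("top",348,227)])
b=np.hstack([crop("scene",337,228),crop("scene",233,195)])
cv2.imwrite("pics/z.png",np.vstack([a,b]))
E
```

```text
(no output)
```

View pics/z.png

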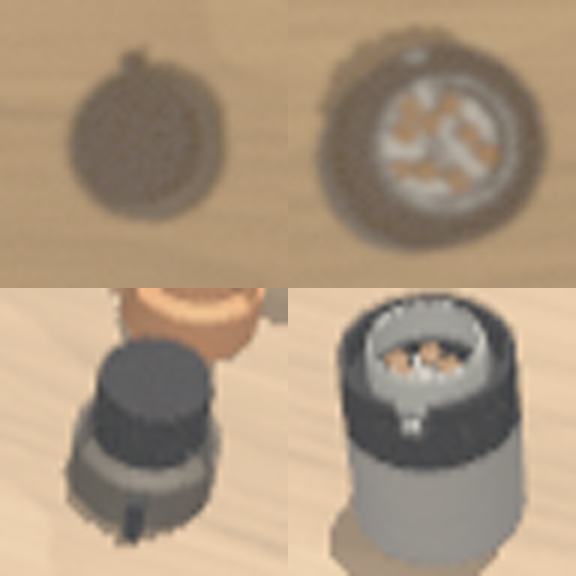

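Lid: the lug is at about (225,224) in the top view and (334.8,246) in the scene view, and the cap top is at (338.7,217.7) in the scene view. Grinder: the switch is at about (345,212) top and (229.5,193) scene, and the cup rim is at (349.3,226.8) top and (232.3,179.3) scene.

```bash
cat >h.py <<'E'
import numpy as np
def ray(f,u,v):
    E=np.array(f["extrinsics"]);R,t=E[:3,:3],E[:3,3]
    return -R.T@t, R.T@np.array([(u-f["cx"])/f["fx"],(v-f["cy"])/f["fy"],1])
def on(f,u,v,z):
    c,d=ray(f,u,v); return (c+d*(z-c[2])/d[2])
def proj(f,p):
    E=np.array(f["extrinsics"]);q=E[:3,:3]@np.asarray(p)+E[:3,3]
    return np.array([q[0]/q[2]*f["fx"]+f["cx"],q[1]/q[2]*f["fy"]+f["cy"]])
E
python3 - <<'E'
import pickle,numpy as np
from h import *
d=pickle.load(open("d0.pkl","rb"));t,s=d["top"],d["scene"]
for n,f,u,v,z in[("lid skirt top",t,227.4,237.7,.03),("lug top",t,225.2,224,.03),("lid cap sc",s,338.7,217.7,.08),("lug foot sc",s,334.8,246,0),
 ("cup top",t,349.3,226.8,.13),("pin top",t,345.2,212.2,.111),("cup sc",s,232.3,179.3,.13),("pin sc",s,229.5,193,.111)]:
    print(n,np.round(on(f,u,v,z),4))
E
```

```text
lid skirt top [0.4847 0.1748 0.03  ]
lug top [0.5266 0.1816 0.03  ]
lid cap sc [0.4804 0.1723 0.08  ]
lug foot sc [0.5282 0.1837 0.    ]
cup top [ 0.5057 -0.1806  0.13  ]
pin top [ 0.5493 -0.1733  0.111 ]
cup sc [ 0.5037 -0.1852  0.13  ]
pin sc [ 0.5469 -0.174   0.111 ]
```

```bash
python3 -m crank '{"travel":[[2.4,-4,0],[4.8,-8,0],[7.2,-12,0],[9.6,-16,0],[12,-20,0]],"turn":[[0,0,0],[0,0,0],[0,0,0],[0,0,0],[0,0,0]],"gripper":[0,0,0,0,0]}' && python3 -m crank '{"travel":[[2.4,-4,0],[4.8,-8,0],[7.2,-12,0],[9.6,-16,0],[11.8,-20.2,0]],"turn":[[0,0,0],[0,0,0],[0,0,0],[0,0,0],[0,0,0]],"gripper":[0,0,0,0,0]}' && python3 -m crank '{"travel":[[0,0,0],[0,0,0],[0,0,0],[0,0,0],[0,0,0]],"turn":[[0,0,0],[0,0,0],[0,0,0],[0,0,0],[0,0,0]],"gripper":[0,0,0,0,0]}'
python3 - <<'E'
from workcell import bot
import cv2,numpy as np,pickle
from h import *
f=bot.grab_frame("wrist");pickle.dump(f,open("w1.pkl","wb"))
cv2.imwrite("pics/w1.png",f["pixels"][:,:,::-1])
s=bot.observe();print({k:np.round(s[k],3).tolist() for k in("clock","qpos","position","tool_rot","force")})
print(f["fx"],ray(f,280,210),proj(f,[.482,.173,.08]),proj(f,[.505,-.183,.13]))
E
```

```text
clock: 0.6
position: [0.365, 0.3734, 0.2312]
tool_rot: [-3.141, -0.0, 2.74]
force: [1.0, 0.3, -0.4]
grip_width: 0.0851
finger_force: 0.0
clock: 1.1
position: [0.4831, 0.1716, 0.2313]
tool_rot: [3.142, -0.0, 2.74]
force: [1.5, 0.3, 0.3]
grip_width: 0.0852
finger_force: 0.0
clock: 1.6
position: [0.4821, 0.1741, 0.2313]
tool_rot: [3.142, -0.0, 2.741]
force: [0.4, 0.3, -0.5]
grip_width: 0.0855
finger_force: 0.0
{'clock': 1.65, 'qpos': [-0.525, 0.344, 0.081, 1.897, -0.035, 0.902, 0.743], 'position': [0.482, 0.174, 0.231], 'tool_rot': [3.142, -0.0, 2.741], 'force': [0.576, 0.277, -0.456]}
371.57857028183037 (array([0.4086097 , 0.20611219, 0.37214957]), array([ 0.29045442, -0.1146784 , -0.95003092])) [274.86330147 191.91238395] [-113.48605139  395.96977945]
```

View pics/w1.png

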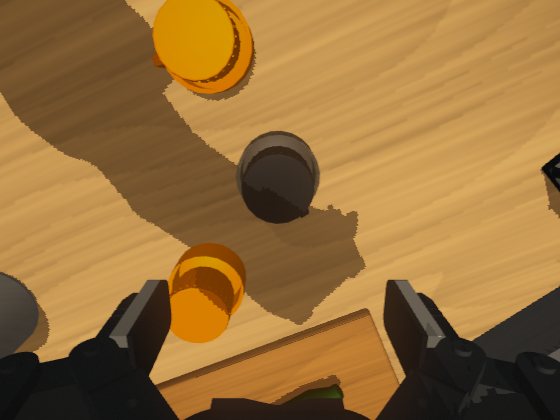

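The cap top is at (277,186) and the lug is half hidden at (303,213). I'll shift the tool so the camera is right over the lid, then do the same over the grinder.

```bash
cat >look.py <<'E'
import sys,pickle,cv2,numpy as np
from workcell import bot
from h import *
n=sys.argv[1];p=[float(a) for a in sys.argv[2:5]];r=int(sys.argv[5])
f=bot.grab_frame("wrist");pickle.dump(f,open(n+".pkl","wb"))
u,v=np.round(proj(f,p)).astype(int)
y0,x0=max(v-r,0),max(u-r,0)
c=f["pixels"][y0:v+r,x0:u+r,::-1];c=np.clip(255*(c/255.)**.5,0,255).astype(np.uint8)
cv2.imwrite(f"pics/{n}.png",cv2.resize(c,None,fx=4,fy=4,interpolation=cv2.INTER_CUBIC))
print(n,"origin",x0,y0,"scale 4",c.shape,bot.observe()["clock"])
E
python3 -m crank '{"travel":[[4.5,-1.5,0],[8.5,-3,0],[10.5,-3.5,0],[10.5,-3.5,0],[10.5,-3.5,0]],"turn":[[0,0,0],[0,0,0],[0,0,0],[0,0,0],[0,0,0]],"gripper":[0,0,0,0,0]}' && python3 look.py wl .482 .173 .03 65
python3 -m crank '{"travel":[[0,-4.8,0],[0,-9.6,0],[0,-14.4,0],[0,-19.2,0],[0,-24,0]],"turn":[[0,0,0],[0,0,0],[0,0,0],[0,0,0],[0,0,0]],"gripper":[0,0,0,0,0]}' >/dev/null && python3 -m crank '{"travel":[[0.7,-4,0],[1.4,-8,0],[2,-11.5,0],[2,-11.5,0],[2,-11.5,0]],"turn":[[0,0,0],[0,0,0],[0,0,0],[0,0,0],[0,0,0]],"gripper":[0,0,0,0,0]}' && python3 look.py wg .505 -.183 .12 75
```

```text
clock: 2.15
position: [0.5871, 0.1385, 0.2309]
tool_rot: [-3.141, -0.001, 2.74]
force: [-1.6, 0.5, 0.1]
grip_width: 0.0854
finger_force: 0.0
wl origin 200 0 scale 4 (116, 130, 3) 2.2
clock: 3.2
position: [0.6071, -0.2163, 0.2313]
tool_rot: [3.141, -0.0, 2.74]
force: [0.9, 1.2, -0.4]
grip_width: 0.0854
finger_force: 0.0
wg origin 186 0 scale 4 (118, 150, 3) 3.25
```

View pics/wl.png

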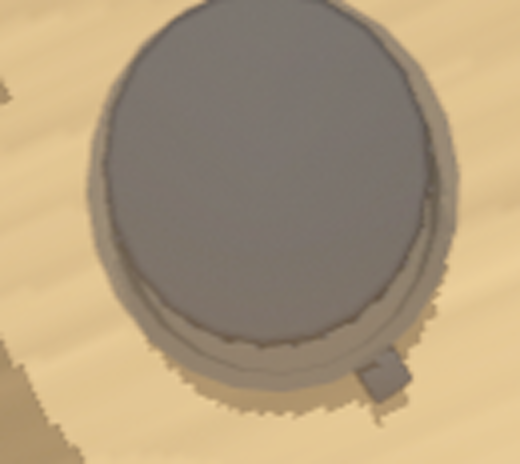

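View pics/wg.png

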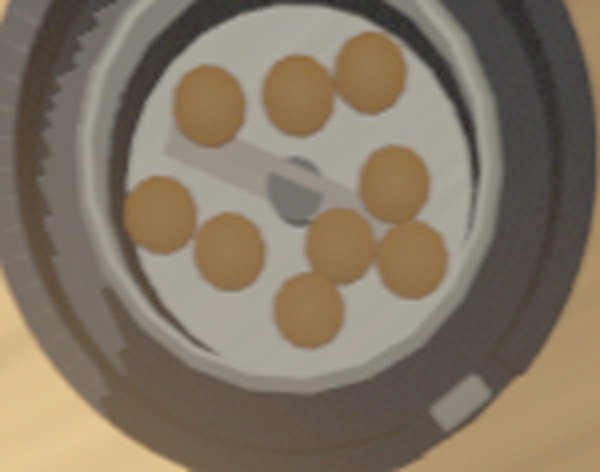

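Lid crop: cap top edges at left (106,165), right (428,170) and bottom (268,344), with the lug's top face centred at (384,375). Grinder crop: cup rim edges at (78,150), (502,160) and (290,393), with the pin centred at (461,403).

```bash
python3 - <<'E'
import pickle,numpy as np
from scipy.optimize import least_squares
from h import *
def P(f,o,pts,z): return np.array([on(f,o[0]+(a-1.5)/4,o[1]+(b-1.5)/4,z) for a,b in pts])
def fit(q,r):
    return least_squares(lambda c:np.hypot(*(q[:,:2]-c).T)-r,q[:,:2].mean(0))
for n,o,c,zc,r,l,zl in[("wl",(200,0),[(106,165),(428,170),(268,344)],.08,.030,[(384,375)],.03),
              ("wg",(186,0),[(78,150),(502,160),(290,393)],.13,.0305,[(461,403)],.111)]:
    f=pickle.load(open(n+".pkl","rb"))
    s=fit(P(f,o,c,zc),r);m=P(f,o,l,zl)[0,:2];d=m-s.x
    print(n,s.x.round(4),(s.fun*1e3).round(2),m.round(4),"r",np.hypot(*d).round(4),"yaw",np.degrees(np.arctan2(d[1],d[0])).round(1))
E
```

```text
wl [0.4813 0.1758] [-1.02 -1.02 -0.01] [0.524  0.1837] r 0.0433 yaw 10.5
wg [ 0.5063 -0.1849] [1.25 1.25 0.25] [ 0.5472 -0.1725] r 0.0428 yaw 16.8
```

```bash
python3 -m crank '{"travel":[[-1.5,4.7,0],[-3,9.4,0],[-4.5,14.1,0],[-6,18.8,0],[-7.5,23.5,0]],"turn":[[0,0,0],[0,0,0],[0,0,0],[0,0,0],[0,0,0]],"gripper":[0,0,0,0,0]}' >/dev/null && python3 -m crank '{"travel":[[-1.5,4.7,0],[-3,9.4,0],[-4.5,14,-1],[-5.1,15.8,-4],[-5.1,15.8,-6]],"turn":[[0,0,0],[0,0,0],[0,0,0],[0,0,0],[0,0,0]],"gripper":[0,0,0,0,0]}' && python3 -m crank '{"travel":[[0,0,-3],[0,0,-6.5],[0,0,-10],[0,0,-12.3],[0,0,-12.8]],"turn":[[0,0,0],[0,0,0],[0,0,0],[0,0,0],[0,0,0]],"gripper":[0,0,0,0,0]}'  && python3 -m crank '{"travel":[[0,0,0],[0,0,0],[0,0,0],[0,0,0],[0,0,0]],"turn":[[0,0,0],[0,0,0],[0,0,0],[0,0,0],[0,0,0]],"gripper":[0,0.3,0.6,0.6,0.6]}' 40
```

```text
clock: 4.25
position: [0.4788, 0.181, 0.1705]
tool_rot: [3.14, -0.001, 2.747]
force: [0.9, -0.6, -0.3]
grip_width: 0.0858
finger_force: 0.0
clock: 4.75
position: [0.4793, 0.177, 0.0415]
tool_rot: [-3.139, -0.003, 2.742]
force: [-0.3, 0.1, 1.1]
grip_width: 0.0854
finger_force: 0.0
clock: 5.25
position: [0.482, 0.1767, 0.0448]
tool_rot: [3.14, 0.001, 2.74]
force: [-3.0, -0.2, 12.1]
grip_width: 0.0593
finger_force: 40.3
```

```bash
python3 -m crank '{"travel":[[0,0,0.2],[0,0,0.2],[0,0,1],[0,0,3],[0,0,6]],"turn":[[0,0,0],[0,0,0],[0,0,0],[0,0,0],[0,0,0]],"gripper":[0.8,0.8,0.8,0.8,0.8]}' 60 && python3 -m crank '{"travel":[[0,0,4],[0,0,8],[0,0,11],[0,-2,11.5],[0,-5,11.5]],"turn":[[0,0,0],[0,0,0],[0,0,0],[0,0,0],[0,0,0]],"gripper":[0.8,0.8,0.8,0.8,0.8]}' && python3 -m crank '{"travel":[[0.3,-4,0],[0.6,-8,0],[1,-12,0],[1.4,-16,0],[1.8,-20,0]],"turn":[[0,0,1],[0,0,2],[0,0,3],[0,0,4],[0,0,6.3]],"gripper":[0.8,0.8,0.8,0.8,0.8]}' && python3 -m crank '{"travel":[[0.3,-4,0],[0.6,-8,0],[0.7,-11.1,0],[0.7,-11.1,0],[0.7,-11.1,0]],"turn":[[0,0,0],[0,0,0],[0,0,0],[0,0,0],[0,0,0]],"gripper":[0.8,0.8,0.8,0.8,0.8]}'
python3 - <<'E'
from workcell import bot
import cv2,numpy as np,pickle
out=[]
for n,u,v in(("scene",233,175),("top",348,227)):
    f=bot.grab_frame(n);pickle.dump(f,open(n+"2.pkl","wb"))
    c=f["pixels"][v-50:v+50,u-50:u+50,::-1]/255.
    out.append(cv2.resize(np.clip(255*c**.5,0,255).astype(np.uint8),(400,400),interpolation=cv2.INTER_CUBIC))
cv2.imwrite("pics/s2.png",np.hstack(out))
s=bot.observe();print({k:np.round(s[k],4).tolist() for k in("clock","position","tool_rot","force","grip_width")})
E
```

```text
clock: 5.75
position: [0.4807, 0.1759, 0.1035]
tool_rot: [-3.14, -0.001, 2.74]
force: [0.3, 0.1, -0.6]
grip_width: 0.0591
finger_force: 64.6
clock: 6.25
position: [0.4818, 0.1271, 0.2202]
tool_rot: [3.139, 0.002, 2.742]
force: [0.4, -1.2, -2.2]
grip_width: 0.0586
finger_force: 64.6
clock: 6.75
position: [0.4992, -0.0754, 0.219]
tool_rot: [3.141, 0.001, 2.851]
force: [0.7, 0.7, -1.8]
grip_width: 0.0587
finger_force: 64.6
clock: 7.25
position: [0.5061, -0.1852, 0.2186]
tool_rot: [3.141, -0.0, 2.848]
force: [-0.4, 0.9, -0.8]
grip_width: 0.0586
finger_force: 64.7
{'clock': 7.35, 'position': [0.5065, -0.1839, 0.2186], 'tool_rot': [3.1412, 0.0, 2.8507], 'force': [0.8492, 0.5174, -0.4862], 'grip_width': 0.0587}
```

View pics/s2.png

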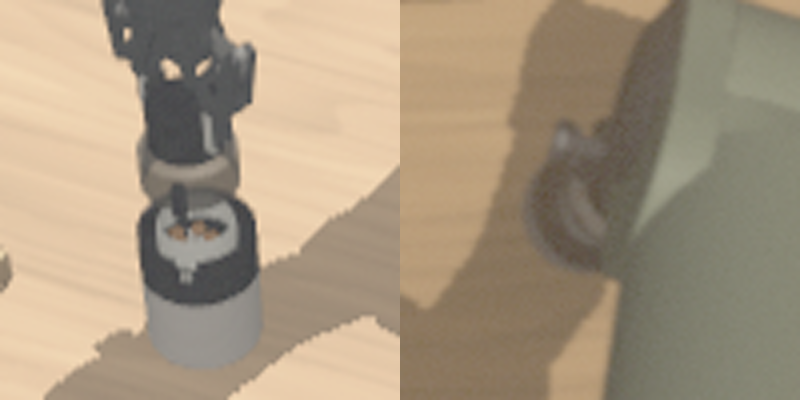

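The lid hangs above the cup, with the foot of its lug at about (228,180) in the scene view and the pin below at (229.7,193). I'll check this against the prediction.

```bash
python3 - <<'E'
import pickle,numpy as np
from h import *
f=pickle.load(open("scene2.pkl","rb"))
for yaw in(10,16.8,24):
    a=np.radians(yaw);p=np.array([.5063,-.1849])+.0432*np.array([np.cos(a),np.sin(a)])
    print(yaw,proj(f,[*p,.174]).round(1),proj(f,[*p,.111]).round(1))
E
```

```text
10 [226.7 178.3] [228.3 193.1]
16.8 [228.3 178.5] [229.8 193.3]
24 [230.1 178.6] [231.5 193.4]
```

```bash
python3 -m crank '{"travel":[[0,0,-1.5],[0,0,-3],[0,0,-4],[0,0,-4.3],[0,0,-4.6]],"turn":[[0,0,0],[0,0,0],[0,0,0],[0,0,0],[0,0,0]],"gripper":[0.8,0.8,0.8,0.8,0.8]}' && python3 -m crank '{"travel":[[0,0,-0.3],[0,0,-0.6],[0,0,-0.8],[0,0,-1],[0,0,-1.2]],"turn":[[0,0,0],[0,0,0],[0,0,0],[0,0,0],[0,0,0]],"gripper":[0.8,0.8,0.8,0.8,0.8]}'
```

```text
clock: 7.85
position: [0.5067, -0.1844, 0.1724]
tool_rot: [3.142, 0.0, 2.85]
force: [0.3, -0.0, -1.3]
grip_width: 0.0584
finger_force: 64.7
clock: 8.35
position: [0.5064, -0.1848, 0.1602]
tool_rot: [-3.142, 0.0, 2.85]
force: [-1.2, -0.0, -0.4]
grip_width: 0.0586
finger_force: 64.8
```

```bash
python3 -m crank '{"travel":[[0,0,-0.2],[0,0,-0.4],[0,0,-0.5],[0,0,-0.6],[0,0,-0.7]],"turn":[[0,0,0],[0,0,0],[0,0,0],[0,0,0],[0,0,0]],"gripper":[0.8,0.8,0.8,0.8,0.8]}' && python3 -m crank '{"travel":[[0,0,-0.1],[0,0,-0.2],[0,0,-0.3],[0,0,-0.3],[0,0,-0.3]],"turn":[[0,0,0],[0,0,0],[0,0,0],[0,0,0],[0,0,0]],"gripper":[0.8,0.8,0.8,0.8,0.8]}'
```

```text
clock: 8.85
position: [0.5064, -0.1848, 0.1533]
tool_rot: [-3.142, 0.0, 2.85]
force: [-3.2, -0.2, 2.6]
grip_width: 0.0587
finger_force: 64.7
clock: 9.35
position: [0.5064, -0.1848, 0.1502]
tool_rot: [-3.142, -0.0, 2.85]
force: [-3.1, -0.9, 3.2]
grip_width: 0.0584
finger_force: 64.9
```

```bash
python3 -m crank '{"travel":[[0,0,-0.05],[0,0,-0.1],[0,0,-0.15],[0,0,-0.15],[0,0,-0.15]],"turn":[[0,0,0],[0,0,0],[0,0,0],[0,0,0],[0,0,0]],"gripper":[0.8,0.8,0.8,0.8,0.8]}' && python3 -m crank '{"travel":[[0,0,-0.05],[0,0,-0.1],[0,0,-0.1],[0,0,-0.1],[0,0,-0.1]],"turn":[[0,0,0],[0,0,0],[0,0,0],[0,0,0],[0,0,0]],"gripper":[0.8,0.8,0.8,0.8,0.8]}'
```

```text
clock: 9.85
position: [0.5064, -0.1849, 0.1499]
tool_rot: [3.141, 0.0, 2.849]
force: [-12.3, 1.8, 28.8]
grip_width: 0.0588
finger_force: 67.8
clock: 10.35
position: [0.5064, -0.1849, 0.1498]
tool_rot: [3.141, 0.001, 2.849]
force: [-19.1, 4.6, 47.6]
grip_width: 0.0585
finger_force: 69.8
```

It stopped exactly at the expected home height (0.1498 - 0.0448 = 0.105), but 47 N is more push than needed. I'll ease off and take out the side load.

```bash
python3 -m crank '{"travel":[[0,0,0.05],[-0.02,0,0.1],[-0.05,0.01,0.12],[-0.05,0.01,0.12],[-0.05,0.01,0.12]],"turn":[[0,0,0],[0,0,0],[0,0,0],[0,0,0],[0,0,0]],"gripper":[0.8,0.8,0.8,0.8,0.8]}'
python3 - <<'E'
from workcell import bot
import cv2,numpy as np,pickle
f=bot.grab_frame("scene");c=f["pixels"][150:230,193:273,::-1]/255.
cv2.imwrite("pics/s3.png",cv2.resize(np.clip(255*c**.5,0,255).astype(np.uint8),(560,560),interpolation=cv2.INTER_CUBIC))
print(bot.observe()["moment"])
E
```

```text
clock: 10.85
position: [0.5064, -0.1849, 0.15]
tool_rot: [3.141, 0.001, 2.849]
force: [-7.1, 0.8, 20.9]
grip_width: 0.0585
finger_force: 66.4
[0.4058661  1.36866593 0.05343317]
```

View pics/s3.png

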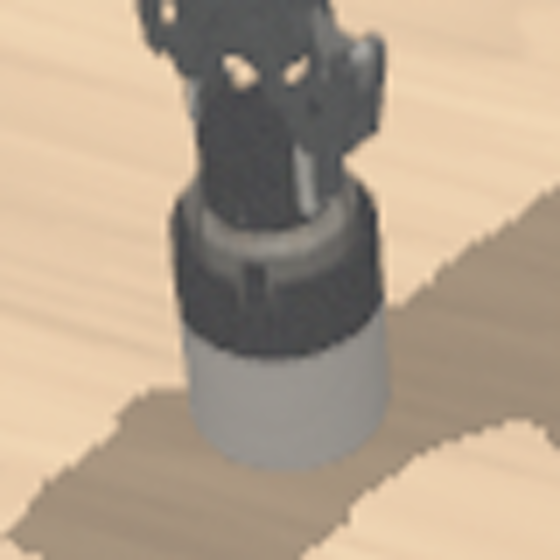

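The lug sits in the notch at (255,285) and the lid is level and seated. I'll push slightly harder and hold it there.

```bash
python3 -m crank '{"travel":[[0,0,-0.03],[-0.02,0,-0.04],[-0.02,0,-0.04],[-0.02,0,-0.04],[-0.02,0,-0.04]],"turn":[[0,0,0],[0,0,0],[0,0,0],[0,0,0],[0,0,0]],"gripper":[0.8,0.8,0.8,0.8,0.8]}'
for i in 1 2 3 4 5 6 7 8; do python3 -m crank '{"travel":[[0,0,0],[0,0,0],[0,0,0],[0,0,0],[0,0,0]],"turn":[[0,0,0],[0,0,0],[0,0,0],[0,0,0],[0,0,0]],"gripper":[0.8,0.8,0.8,0.8,0.8]}' | grep -E "clock|pos|force:|rot"; done
```

```text
clock: 11.4
position: [0.5064, -0.1849, 0.1499]
tool_rot: [3.141, 0.002, 2.85]
force: [-8.6, 1.3, 26.5]
grip_width: 0.0588
finger_force: 67.2
clock: 11.9
position: [0.5064, -0.1849, 0.1499]
tool_rot: [3.141, 0.002, 2.85]
force: [-8.8, 2.2, 28.0]
finger_force: 67.2
clock: 12.4
position: [0.5064, -0.1849, 0.15]
tool_rot: [3.141, 0.002, 2.849]
force: [-8.0, 1.3, 27.7]
finger_force: 67.2
clock: 12.9
position: [0.5064, -0.1849, 0.1499]
tool_rot: [3.141, 0.002, 2.85]
force: [-8.2, 1.9, 28.0]
finger_force: 67.2
clock: 13.4
position: [0.5064, -0.1849, 0.1499]
tool_rot: [3.141, 0.002, 2.849]
force: [-7.9, 1.8, 28.1]
finger_force: 67.2
clock: 13.9
position: [0.5064, -0.1849, 0.1499]
tool_rot: [3.141, 0.002, 2.85]
force: [-8.5, 2.0, 27.9]
finger_force: 67.2
clock: 14.4
position: [0.5064, -0.1849, 0.1499]
tool_rot: [3.141, 0.002, 2.85]
force: [-8.7, 1.0, 27.7]
finger_force: 67.2
clock: 14.9
position: [0.5064, -0.1849, 0.1499]
tool_rot: [3.141, 0.002, 2.85]
force: [-8.4, 1.8, 28.6]
finger_force: 67.2
clock: 15.4
position: [0.5064, -0.1849, 0.1499]
tool_rot: [3.141, 0.002, 2.85]
force: [-8.9, 0.8, 28.0]
finger_force: 67.2
```

```bash
python3 -c "
from workcell import bot
print(bot.job_done())"
```

```text
the job is handed in; nothing more can be done
None
```

The lid is on the grinder with its lug in the notch, pressed down to its stop at seat height and held there for over 4 s; I handed the job in at 15.4 s with the arm still pushing at about 28 N, after a brief peak of about 48 N on the way down. The switch itself can't be read, so "right in" is inferred from that height and the hard stop.

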